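# Clip the wardrobe key onto the spring hook

### The job

Hang the wardrobe key on the spring hook at the side of the blue drawers: press the hook's gate inward with the key's ring, lower the ring behind the nose and let the gate snap shut. Before letting go, pull the key straight out from the drawers until the hook's sliding stem stops dead, and keep up a steady pull of about 10 N for a second to prove that it holds; then release the key so that it hangs from the closed hook, blade down, and has stopped swinging. The hook is only screwed into thin plastic, so never load it with more than 20 N, and leave everything else where it is.

Things in the scene. Friction and masses are not known exactly. Their poses are not given: they have to be found in the camera images.
- drawers: stack of pale blue plastic drawers, fixed, 260 (x) by 280 (y) by 215 mm high, top drawer pulled out to its -x side by about 130 mm (its rim 202 mm high); origin at the centre of its underside. The hook is mounted on its +y side wall
- hook: steel spring hook (J of 7 mm round bar with a gate across its mouth) on the drawers' +y wall, in a vertical plane square to the wall. x points into the wall, z up: the hook sticks out to -x; origin near the wall, level with the nose's top (about 155 mm above the table). Its worn stem slides in a socket under 4.5 N; it may yet come out by 0 to 18 mm before it stops dead, which can only be felt
- hook_nose (a point): top of the hook's nose, at x=-62, z=0 mm in the hook's frame: the nose is a 7 mm upright bar centred at x=-62 that rises from the bowl and ends here; 25 mm clear between nose and spine
- gate (a joint): the hook's sprung gate, a 5 mm rod hanging 46 mm down from its hinge at x=-58, z=42 mm in the hook's frame; shut (0) its lower end is behind the nose at x=-56, z=-4. Grows as the end is pressed towards the wall, stop 0.5 rad; does not open outward. Spring: 1 N at the end to start, 2.5 N at the stop. A ring wire pressing it in above the nose, then lowered past its end, lets it snap shut
- key: wardrobe key lying flat on the table, one rigid piece, about 45 g: wooden head 50 long (x), 22 wide (y), 16 high (z); a flat steel ring fixed in its +x end, in the same plane (wire 5 mm thick, inner diameter 29, outer 39); steel blade 35 long, 9 wide at the -x end. Origin at the centre of the head's underside; x points to the ring, z up
- key_ring (a point): centre of the key's ring, at x = 42, z = 8 mm in the key's frame
- key_tip (a point): middle of the ring's wire at its far end, x = 59, z = 8 mm in the key's frame
- spool: cotton reel standing on the table, 38 diameter, 44 mm high; origin at the underside; a bystander
- tin: flat round tin on the table, 64 diameter, 38 mm high; origin at the underside; a bystander
- button_box: wooden button box in the open drawer, 62 by 82 by 44 mm; origin at the underside; a bystander
- thimble: steel thimble in the open drawer, 21 diameter, 23 mm high; a bystander
- jar: glass jar on top of the drawers, 72 diameter, 90 mm high; a bystander
- lint_roller: lint roller with a red handle lying on top of the drawers, about 220 mm long, 40 mm thick; a bystander
- clothes_brush: clothes brush lying at the far edge of the table; a bystander
- hook_bowl (a point): lowest point of the bowl's inside, x=-46, z=-23.5 mm in the hook's frame; a 5 mm ring wire rests here with its centre at z=-21. Behind the bowl the hook's upright spine is centred at x=-30, up to the stem (10 mm rod) at z=47
Mind the look-alikes: they are no part of the job. There is more than one size of the key; the job needs the middle-sized.

How it is judged:
By the outcome, as a careful person would: the job done as asked, in the order asked, and still so for the second after the job is handed in, with the robot touching nothing.
It also fails if it takes over 72 s, if anything falls off the work surface, if the arm or the gripper's body presses on something with over 40 N, if the wrist force passes 120 N, or if a joint passes its speed limit or range.

### The arm

A 6-joint arm with a two-finger parallel gripper is mounted at the origin on the work surface. World frame = base frame: x ahead of the robot, y to its left, z up, the work surface at z = 0. Lengths are in m, angles in degrees, forces in N, time in s.
With the tool pointing down it reaches from about 0.4 to 0.825 m from the base axis. Payload 7 kg.
Tool frame: the origin (TCP) lies midway between the tips of the shut fingers; the grasp point (between the pads) lies 19 mm behind it; z points along the fingers, y is the direction in which the jaws open and shut (so a half turn about z gives the same grasp; the last joint's range is limited). The gripper opens to 88 mm and grips with 3 to 60 N. Pads are 19 mm wide; open, the fingers measure 130 mm over their backs; the gripper's body (78 mm by 193 mm) begins 47 mm behind the grasp point.
Start: joints at [87.382, 20.546, 0.682, 0, -70.136, -16.507], TCP at [0.221, 0.638, 0.201] pointing down, gripper open.
Joint ranges: [-176.03, 176.03], [-82.01, 121.73], [-58.28, 71.71], [-173.87, 95.51], [-174.79, -0.11], [-173.66, 173.66]. Speed limits (degrees/s): [136.94, 136.94, 172.46, 180, 180, 180].

### API

Orientations are given as [roll, pitch, yaw] about the fixed x, y, z axes, in that order (R = Rz(yaw) Ry(pitch) Rx(roll)).
In Python, from plant import ctrl gives the robot as it stands. The module is installed in compiled form; this text tells all that it offers.
- The arm moves only by the tool arm_command, never from a script. Its argument "targets" is a list that holds one entry, the list of rows, each a list of 7 numbers: the turn, a rotation vector about the world's x, y, z in rad, then the shift along the world's x, y, z in cm, then the opening, from 0 (shut) to 1 (fully open). A call has 1 to 8 rows; each row is the pose to reach, as a shift and turn from the pose commanded when the call began; what a row does not reach only later rows make up. A row lasts 1/12 s, in which the tool goes at most 41.7 mm and 7.16 degrees, less where a joint would pass 70% of its speed; a pose out of reach is approached as far as the arm can. A call with a gripper value outside its range is refused whole. The fingers move at their own pace and stop on an object; the grip force is fixed at half the most. Time passes only in rows, so rows that repeat a pose let the fingers close. It gives the time, the measured TCP pose, the force and the opening at its end, in the units of the state.
- ctrl.get_obs(): the state, without advancing time (a new reading comes with each control period).
- ctrl.snapshot(name): name is "side" or "top"; returns the picture (480x640x3 uint8, blue, green, red); there is no depth.
- ctrl.camera_model(name): a dict with "K" (3x3 intrinsics, pixels), "xyz" and "rotation" of the camera in the world. Camera axes: x right, y up, looking along -z (the intrinsics and any distortion apply to the point x, -y, -z); pixel columns grow to the right and rows downward; lengths in m; the calibration is good to about 2 mm. A picture is of the moment at which its call begins. camera_model takes no time and is no camera call.
- ctrl.close_job(): hands the job in, once; it reports no verdict.
The state is a dict: "clock": time; "joint_pos": joint angles; "qvel": joint speeds; "tau": joint torques, N m; "tool_pos": TCP position; "orientation": TCP orientation; "force": force on the tool from outside, world axes, zero at the start; "moment": the same for the moment, N m; "opening": finger opening in m.
Only numpy, scipy, OpenCV 4.12 (cv2) and the standard library are available. Lean on these libraries where they do the work, as an engineer would, in place of code of your own. Each camera call takes 0.05 s, during which the arm holds its last target. There are 200 camera calls.

## Working session

There is one attempt and no reset: what is moved stays moved. The work goes in short steps, Python scripts to look and compute and a tool call to move; the robot and the scene stay as the last step left them, time stands still between calls to the robot, and variables do not carry over. Pictures are saved under pics/ and viewed, about 8 in all and at most 12, crops included, and the job is handed in when it is done.

Besides the shell and the picture viewer there is one more tool, called after "Request:" by a JSON object that holds its "method" and its "body", one argument or row to a line. arm_command: Moves the arm, as the interface text tells. Its arguments: {"type":"object","properties":{"targets":{"type":"array","items":{"type":"array","items":{"type":"array","items":{"type":"number"}}}}},"required":["targets"]}

```bash
mkdir -p pics; cat > h.py <<'E'
import numpy as np, cv2
from plant import ctrl
def ray(cam,u,v):
    m=ctrl.camera_model(cam);K=np.array(m["K"])
    d=np.linalg.inv(K)@[u,v,1.];d=np.array([d[0],-d[1],-d[2]])
    return np.array(m["xyz"]),np.array(m["rotation"])@d
def onz(cam,u,v,z):
    o,d=ray(cam,u,v);return o+d*(z-o[2])/d[2]
def proj(cam,p):
    m=ctrl.camera_model(cam);K=np.array(m["K"])
    q=np.array(m["rotation"]).T@(np.array(p)-np.array(m["xyz"]));q=K@[q[0],-q[1],-q[2]];return q[:2]/q[2]
def two(a,b):
    (o1,d1),(o2,d2)=ray("side",*a),ray("top",*b)
    A=np.stack([d1,-d2],1);t=np.linalg.lstsq(A,o2-o1,rcond=None)[0]
    p,q=o1+d1*t[0],o2+d2*t[1];return (p+q)/2,np.linalg.norm(p-q)
E
python3 - <<'E'
from h import *
for c in("side","top"):
    cv2.imwrite(f"pics/{c}0.png",ctrl.snapshot(c)); m=ctrl.camera_model(c); print(c,m)
print(ctrl.get_obs())
E
```

```text
side {'K': array([[443.46606535,   0.        , 320.79145185],
       [  0.        , 443.46606535, 236.93576514],
       [  0.        ,   0.        ,   1.        ]]), 'xyz': array([0.25814049, 0.53806092, 0.71743738]), 'rotation': array([ 4.84042678e+01, -8.14119968e-02, -1.55344076e+02])}
top {'K': array([[441.1058249 ,   0.        , 316.81751165],
       [  0.        , 441.1058249 , 246.23453146],
       [  0.        ,   0.        ,   1.        ]]), 'xyz': array([ 0.34541932, -0.09151262,  1.24277298]), 'rotation': array([  9.70722026,   2.09300966, -90.81998877])}
{'clock': 0.1, 'joint_pos': array([ 8.73838371e+01,  2.05864904e+01,  6.38790631e-01, -1.66804244e-02,
       -7.01347358e+01, -1.65060176e+01]), 'qvel': array([ 0.00360421, -0.03645867,  0.14755896,  0.0594966 , -0.04214385,
       -0.06355725]), 'tau': array([-1.19418033e-03, -5.84162235e+01,  2.93755746e+01,  7.01562345e+00,
        1.02669076e-02, -4.25422479e-05]), 'tool_pos': array([0.22100908, 0.63729744, 0.19992744]), 'orientation': array([ 1.79916506e+02, -8.38796830e-03, -1.91278538e+01]), 'force': array([-0.64227508, -0.47788259, -0.65945121]), 'moment': array([-0.00321776, -0.03019076,  0.04530567]), 'opening': 0.08756820271410252}
```

View pics/side0.png

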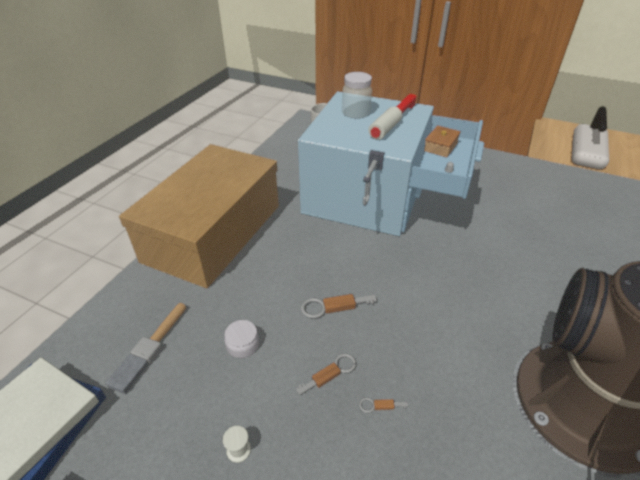

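View pics/top0.png

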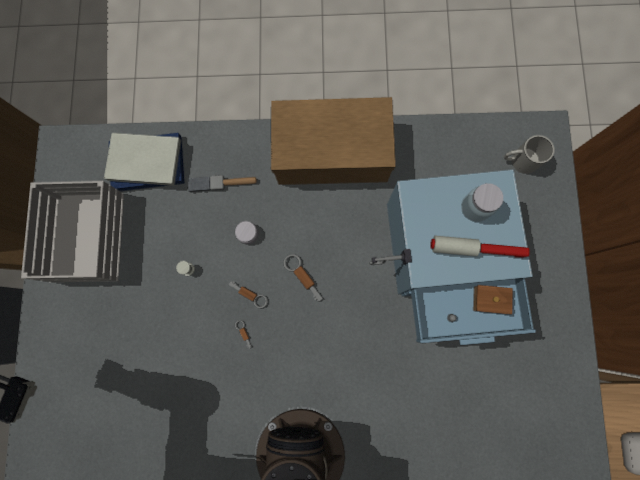

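Candidates for the key (top view): the largest at (303,277), the middle at (249,294) and the smallest at (244,333). By their sizes the one at (249,294) should be it, and I'll check its measurements in a close crop.

```bash
sed -i 's/^from plant import ctrl/from plant import ctrl as _c\nfrom scipy.spatial.transform import Rotation as Ro\nclass C:\n    def __getattr__(s,n): return getattr(_c,n)\n    def camera_model(s,n):\n        m=dict(_c.camera_model(n));m["rotation"]=Ro.from_euler("xyz",m["rotation"],degrees=True).as_matrix();return m\nctrl=C()/' h.py
python3 - <<'E'
from h import *
s=cv2.imread("pics/side0.png");t=cv2.imread("pics/top0.png")
for n,im,z,box in(("side",s,.008,(280,280,440,420)),("top",t,.008,(215,240,340,355))):
    hsv=cv2.cvtColor(im,cv2.COLOR_BGR2HSV)
    m=cv2.inRange(hsv,(3,90,60),(22,255,255)); b=np.zeros_like(m);b[box[1]:box[3],box[0]:box[2]]=255;m&=b
    for c in cv2.findContours(m,0,1)[0]:
        if cv2.contourArea(c)<25: continue
        (u,v),wh,a=cv2.minAreaRect(c); bp=cv2.boxPoints(((u,v),wh,a))
        w=[onz(n,*p,.012)for p in bp]
        print(n,(u,v),onz(n,u,v,.012).round(4),"sides",np.linalg.norm(w[0]-w[1])*1e3,np.linalg.norm(w[1]-w[2])*1e3)
a=cv2.resize(s[330:420,285:415],None,fx=6,fy=6,interpolation=2)[:540,:780]
cv2.imwrite("pics/keyc.png",a)
b=np.hstack([cv2.resize(s[140:215,345:405],None,fx=6.6,fy=6.6,interpolation=2)[:490], cv2.resize(t[235:285,360:420],None,fx=6.6,fy=9.8,interpolation=2)[:490]])
cv2.imwrite("pics/hookc.png",b);print(b.shape)
E
```

```text
side (383.5, 404.5) [0.316  0.1569 0.012 ] sides 32.206173574807714 16.1072136035429
side (326.2584533691406, 374.2134704589844) [0.4267 0.1452 0.012 ] sides 50.65412930810352 24.82068205364751
side (339.1578063964844, 302.9073486328125) [ 0.4694 -0.015   0.012 ] sides 63.39888647499707 38.205263062065704
top (243.4000244140625, 333.8000183105469) [0.3161 0.1564 0.012 ] sides 14.687285340904806 31.973367626502124
top (247.1230926513672, 293.28460693359375) [0.4272 0.1475 0.012 ] sides 21.617319183614725 48.73997709690038
top (303.6133728027344, 277.2973937988281) [ 0.4692 -0.0113  0.012 ] sides 28.068327193018902 63.3263489791705
(490, 792, 3)
```

View pics/keyc.png

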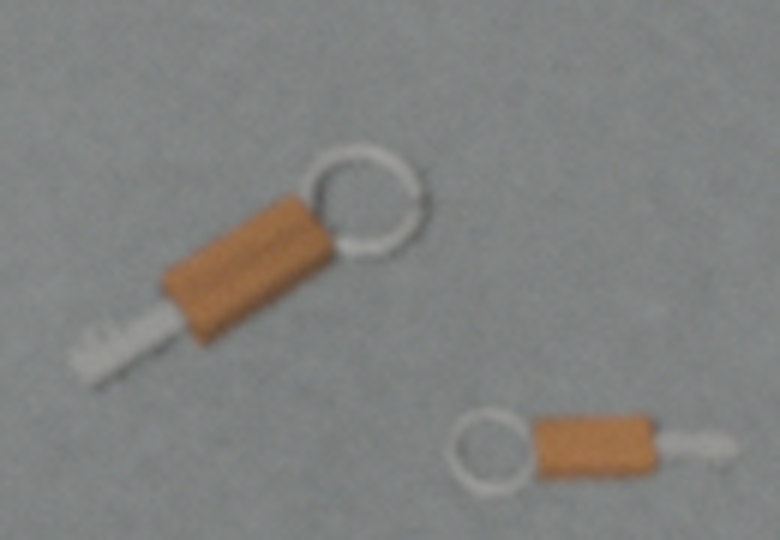

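View pics/hookc.png

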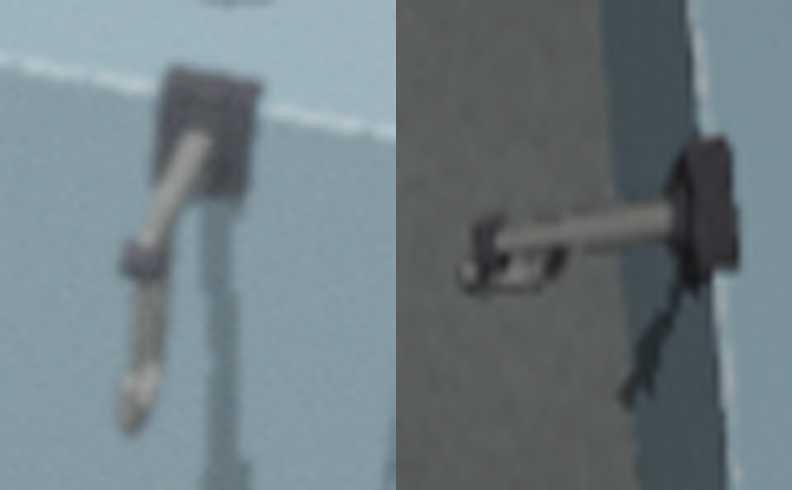

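```bash
python3 - <<'E'
from h import *
np.set_printoptions(precision=4,suppress=True)
k=np.mean([onz("side",326.26,374.2,.012),onz("top",247.12,293.28,.012)],0)
r=onz("side",285+362/6,330+200/6,.008);print("key",k,"ring side",r)
t=cv2.imread("pics/top0.png");s=cv2.imread("pics/side0.png")
m=cv2.inRange(t[240:320,235:285],(125,125,125),(255,255,255));b=cv2.findNonZero(m)
if b is not None:
    b=b[:,0]+[235,240]; b=b[(b[:,0]>251)&(b[:,1]>290)]; c,rad=cv2.minEnclosingCircle(b.astype(np.float32));print("ring top",c,rad,onz("top",*c,.008))
a=[onz("top",404.5,235,.215),onz("top",411.4,285,.215),onz("side",345,149.1,.215),onz("side",404.8,160.5,.215)]
print("wall pts",*a); 
for p in((a[0],a[1]),(a[2],a[3])): d=p[1]-p[0];print("wall dir deg",np.degrees(np.arctan2(d[1],d[0])))
col=two((367,179.1),(373.5,259.5));print("collar",col)
print("stem base",two((345+205/6.6,140+140/6.6),(360+(670-396)/6.6,235+215/9.8)))
print("nose top px ray z=.155",onz("top",371.5,263.6,.155),"bowl side px",onz("side",345+130/6.6,140+425/6.6,.125))
E
```

```text
key [0.4269 0.1463 0.012 ] ring side [0.4051 0.1082 0.008 ]
ring top (0.0, 0.0) 0.0 [1.3871 0.9651 0.008 ]
wall pts [ 0.5445 -0.2637  0.215 ] [ 0.4264 -0.274   0.215 ] [ 0.5666 -0.2631  0.215 ] [ 0.4337 -0.2729  0.215 ]
wall dir deg -175.04362359233366
wall dir deg -175.79021141813044
collar (array([ 0.4884, -0.1901,  0.2034]), np.float64(0.0016960462059776751))
stem base (array([ 0.4924, -0.2556,  0.2079]), np.float64(0.0020708926233914226))
nose top px ray z=.155 [ 0.4858 -0.1892  0.155 ] bowl side px [ 0.4932 -0.2069  0.125 ]
```

The middle-sized key's head measures about 50×22 mm at (0.427, 0.146), yaw about -120°. The ring-to-head distance is 44 mm against 42 expected, so this is the right key. The hook collar is at about (0.488, -0.190, 0.203) and the wall yaw is about 4.6°.

Next I move above the key.

Request:
{"method": "arm_command", "body": {
  "targets": [
    [[0,0,-0.125,1.3,-3.1,-0.5,0.5],[0,0,-0.25,2.6,-6.2,-1,0.5],[0,0,-0.375,3.9,-9.3,-1.5,0.5],[0,0,-0.5,5.2,-12.4,-2,0.5],[0,0,-0.625,6.5,-15.5,-2.5,0.5],[0,0,-0.75,7.8,-18.6,-3,0.5],[0,0,-0.875,9.1,-21.7,-3.5,0.5],[0,0,-1.0,10.3,-24.6,-4,0.5]]
  ]
}}

```text
clock: 0.77
tool_pos: [0.3244, 0.3897, 0.1603]
orientation: [180.0, -0.0, -76.8]
force: [0.9, -0.4, -0.1]
opening: 0.0451
```

Request:
{"method": "arm_command", "body": {
  "targets": [
    [[0,0,-0.125,1.3,-3.1,-0.5,0.5],[0,0,-0.25,2.6,-6.2,-1,0.5],[0,0,-0.375,3.9,-9.3,-1.5,0.5],[0,0,-0.5,5.2,-12.4,-2,0.5],[0,0,-0.625,6.5,-15.5,-2.5,0.5],[0,0,-0.757,7.8,-18.6,-3,0.5],[0,0,-0.757,9.1,-21.7,-3.5,0.5],[0,0,-0.757,10.3,-24.5,-4,0.5]]
  ]
}}

```text
clock: 1.43
tool_pos: [0.4273, 0.1449, 0.1205]
orientation: [180.0, 0.0, -119.9]
force: [0.7, -0.8, 0.8]
opening: 0.0437
```

Request:
{"method": "arm_command", "body": {
  "targets": [
    [[0,0,0,0,0,-3,0.5],[0,0,0,0,0,-6,0.5],[0,0,0,0,0.1,-8.5,0.5],[0,0,0,0,0.1,-10,0.5],[0,0,0,0,0.1,-11,0.5],[0,0,0,0,0.1,-11.6,0.5],[0,0,0,0,0.1,-11.6,0.5],[0,0,0,0,0.1,-11.6,0]]
  ]
}}

```text
clock: 2.1
tool_pos: [0.4272, 0.1477, 0.0049]
orientation: [180.0, -0.0, -119.8]
force: [0.9, 0.4, 0.1]
opening: 0.0408
```

Request:
{"method": "arm_command", "body": {
  "targets": [
    [[0,0,0,0,0,0,0],[0,0,0,0,0,0,0],[0,0,0,0,0,0,0],[0,0,0,0,0,0,0],[0,0,0,0,0,0,0],[0,0,0,0,0,0,0]]
  ]
}}

```text
clock: 2.6
tool_pos: [0.4272, 0.1478, 0.005]
orientation: [-180.0, 0.0, -119.8]
force: [0.5, 0.1, 1.4]
opening: 0.0033
```

```bash
python3 - <<'E'
from h import *
s=ctrl.snapshot("side");cv2.imwrite("pics/side1.png",s);print(proj("side",ctrl.get_obs()["tool_pos"]))
t=ctrl.snapshot("top");cv2.imwrite("pics/top1.png",t);print(proj("top",ctrl.get_obs()["tool_pos"]))
print(ctrl.get_obs()["opening"])
cv2.imwrite("pics/c1.png",np.hstack([cv2.resize(s[280:430,240:400],(480,450)),cv2.resize(t[240:340,190:290],(320,450))]))
E
```

```text
[325.34087614 377.41375284]
[247.50527023 293.43927027]
0.0008076523921556843
```

View pics/c1.png

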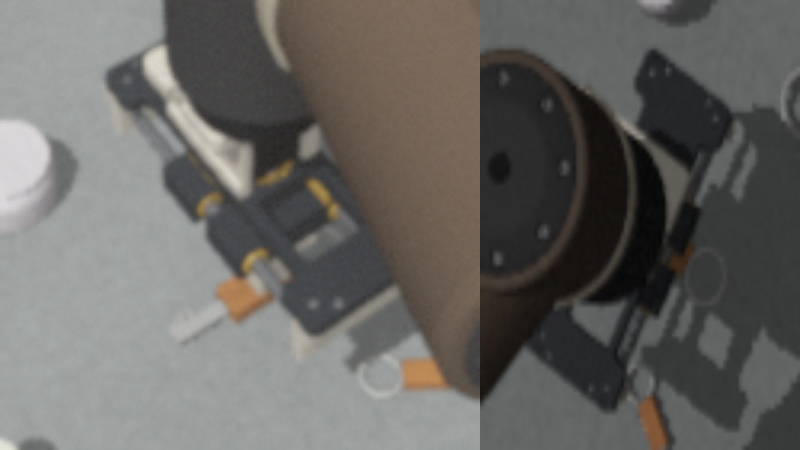

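Request:
{"method": "arm_command", "body": {
  "targets": [
    [[0,0,0,0,0,0,0],[0,0,0,0,0,1,0],[0,0,0,0,0,3,0],[0,0,0,0,0,6,0],[0,0,0,0,0,9,0],[0,0,0,0,0,9,0]]
  ]
}}

```text
clock: 3.2
tool_pos: [0.43, 0.1497, 0.1]
orientation: [-179.8, 0.4, -119.7]
force: [0.9, 0.4, 0.6]
opening: 0.0001
```

```bash
python3 - <<'E'
from h import *
s=ctrl.snapshot("side")
t=ctrl.snapshot("top");o=ctrl.get_obs();print(o["opening"],o["force"],proj("side",o["tool_pos"]),proj("top",o["tool_pos"]))
cv2.imwrite("pics/c2.png",np.hstack([cv2.resize(s[270:420,240:400],(480,450)),cv2.resize(t[240:340,190:290],(320,450))]))
E
```

```text
0.00046047950821213787 [-0.5255961  -0.09278169 -0.51735588] [325.37456991 347.86776687] [240.60989086 291.03711617]
```

View pics/c2.png

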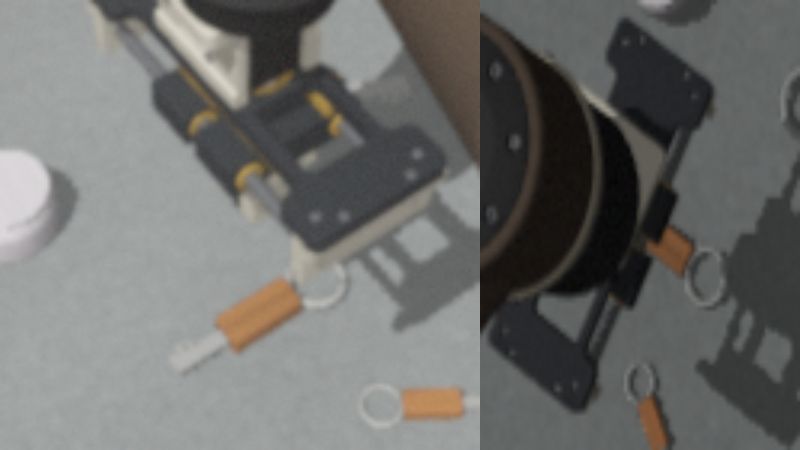

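```bash
python3 - <<'E'
from h import *
s1=cv2.imread("pics/side1.png");s2=ctrl.snapshot("side");cv2.imwrite("pics/side2.png",s2);o=ctrl.get_obs();print(o["tool_pos"],o["orientation"],o["opening"])
def crop(im,p,u0,v0,f=8):
    im=cv2.resize(im[v0:v0+65,u0:u0+50],None,fx=f,fy=f,interpolation=2)
    for q in p:
        u,v=proj("side",q);cv2.circle(im,(int((u-u0+.5)*f),int((v-v0+.5)*f)),4,(0,255,0),1)
    return im
a=np.array([.4272,.1478,.005]);b=o["tool_pos"]
up=np.array([0,0,.019])
cv2.imwrite("pics/c3.png",np.hstack([crop(s1,[a,a+up,a+2*up],300,335),crop(s2,[b,b+up,b+2*up],300,300)]))
E
```

```text
[0.42697444 0.14767475 0.09478656] [ 1.79993553e+02  4.18029571e-02 -1.19812067e+02] 0.0007139815553394656
```

View pics/c3.png

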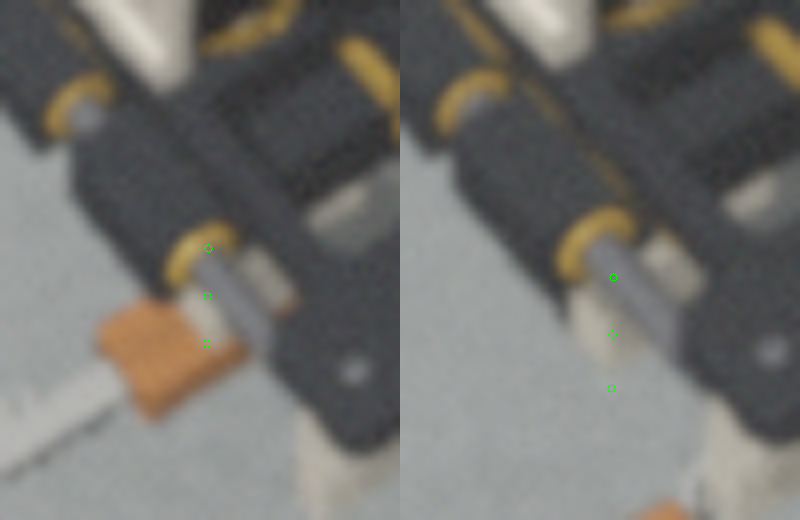

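The fingers shut to zero just above the head: the key has not moved, and the fingertips appear about 10 mm higher than the reported TCP. I'll reopen and descend further, watching the force.

Request:
{"method": "arm_command", "body": {
  "targets": [
    [[0,0,0,0,0,0,0.5],[0,0,0,0,0,0,0.5],[0,0,0,0,0,0,0.5],[0,0,0,0,0,-3,0.5],[0,0,0,0,0,-6,0.5],[0,0,0,0,0,-8.5,0.5],[0,0,0,0,0,-9,0.5],[0,0,0,0,0,-9,0.5]]
  ]
}}

```text
clock: 4.02
tool_pos: [0.4259, 0.1464, 0.0031]
orientation: [179.9, -0.3, -119.8]
force: [1.0, 0.1, 0.0]
opening: 0.0429
```

Request:
{"method": "arm_command", "body": {
  "targets": [
    [[0,0,0,0,0,-0.1,0.5],[0,0,0,0,0,-0.2,0.5],[0,0,0,0,0,-0.3,0.5],[0,0,0,0,0,-0.4,0.5],[0,0,0,0,0,-0.5,0.5],[0,0,0,0,0,-0.5,0.5]]
  ]
}}

```text
clock: 4.52
tool_pos: [0.4273, 0.1479, 0.0001]
orientation: [-180.0, 0.0, -119.8]
force: [-0.8, 0.7, -0.5]
opening: 0.0441
```

Request:
{"method": "arm_command", "body": {
  "targets": [
    [[0,0,0,0,0,-0.1,0.5],[0,0,0,0,0,-0.2,0.5],[0,0,0,0,0,-0.3,0.5],[0,0,0,0,0,-0.3,0.5]]
  ]
}}

```text
clock: 4.85
tool_pos: [0.427, 0.1476, -0.0034]
orientation: [180.0, -0.0, -119.8]
force: [0.1, 1.4, -0.1]
opening: 0.0437
```

Request:
{"method": "arm_command", "body": {
  "targets": [
    [[0,0,0,0,0,-0.1,0.5],[0,0,0,0,0,-0.2,0.5],[0,0,0,0,0,-0.3,0.5],[0,0,0,0,0,-0.3,0.5]]
  ]
}}

```text
clock: 5.18
tool_pos: [0.427, 0.1476, -0.0065]
orientation: [180.0, -0.0, -119.8]
force: [-0.1, -0.1, 0.3]
opening: 0.0439
```

Request:
{"method": "arm_command", "body": {
  "targets": [
    [[0,0,0,0,0,-0.1,0.5],[0,0,0,0,0,-0.2,0.5],[0,0,0,0,0,-0.3,0.5],[0,0,0,0,0,-0.3,0.5]]
  ]
}}

```text
clock: 5.52
tool_pos: [0.4271, 0.1476, -0.0094]
orientation: [180.0, -0.0, -119.8]
force: [0.1, -0.3, -0.5]
opening: 0.0438
```

Request:
{"method": "arm_command", "body": {
  "targets": [
    [[0,0,0,0,0,-0.1,0.5],[0,0,0,0,0,-0.2,0.5],[0,0,0,0,0,-0.2,0.5]]
  ]
}}

```text
clock: 5.77
tool_pos: [0.4271, 0.1476, -0.0114]
orientation: [180.0, -0.0, -119.8]
force: [-0.4, -0.5, -0.9]
opening: 0.0439
```

Request:
{"method": "arm_command", "body": {
  "targets": [
    [[0,0,0,0,0,-0.1,0.5],[0,0,0,0,0,-0.2,0.5],[0,0,0,0,0,-0.2,0.5]]
  ]
}}

```text
clock: 6.02
tool_pos: [0.4271, 0.1476, -0.0134]
orientation: [180.0, -0.0, -119.8]
force: [-0.5, 0.2, -0.8]
opening: 0.044
```

Request:
{"method": "arm_command", "body": {
  "targets": [
    [[0,0,0,0,0,-0.1,0.5],[0,0,0,0,0,-0.2,0.5],[0,0,0,0,0,-0.2,0.5]]
  ]
}}

```text
clock: 6.27
tool_pos: [0.4271, 0.1476, -0.0154]
orientation: [180.0, -0.0, -119.8]
force: [0.8, -1.2, -0.3]
opening: 0.0441
```

Request:
{"method": "arm_command", "body": {
  "targets": [
    [[0,0,0,0,0,-0.1,0.5],[0,0,0,0,0,-0.2,0.5],[0,0,0,0,0,-0.2,0.5]]
  ]
}}

```text
clock: 6.52
tool_pos: [0.4271, 0.1476, -0.0174]
orientation: [180.0, -0.0, -119.8]
force: [-0.7, 0.3, -0.1]
opening: 0.044
```

Request:
{"method": "arm_command", "body": {
  "targets": [
    [[0,0,0,0,0,0,0],[0,0,0,0,0,0,0],[0,0,0,0,0,0,0],[0,0,0,0,0,0,0],[0,0,0,0,0,0,0],[0,0,0,0,0,0,0]]
  ]
}}

```text
clock: 7.02
tool_pos: [0.4272, 0.1478, -0.0172]
orientation: [-180.0, 0.0, -119.8]
force: [-0.2, -0.1, 0.5]
opening: 0.0215
```

Request:
{"method": "arm_command", "body": {
  "targets": [
    [[0,0,0,0,0,0.5,0],[0,0,0,0,0,2,0],[0,0,0,0,0,4.5,0],[0,0,0,0,0,7.5,0],[0,0,0,0,0,10.5,0],[0,0,0,0,0,13.5,0],[0,0,0,0,0,16,0],[0,0,0,0,0,16,0]]
  ]
}}

```text
clock: 7.68
tool_pos: [0.4297, 0.1493, 0.1483]
orientation: [-179.8, 0.4, -119.7]
force: [1.2, 0.7, -1.0]
opening: 0.0216
```

Request:
{"method": "arm_command", "body": {
  "targets": [
    [[0,0,0.1,0.7,-2.5,0,0],[0,0,0.2,1.4,-5.0,0,0],[0,0,0.3,2.1,-7.5,0,0],[0,0,0.4,2.8,-10,0,0],[0,0,0.5,3.5,-12.5,0,0],[0,0,0.6,4.2,-15,0,0],[0,0,0.6,4.8,-17.5,0,0],[0,0,0.6,5.4,-20,0,0]]
  ]
}}

```text
clock: 8.35
tool_pos: [0.4809, -0.0536, 0.1427]
orientation: [180.0, 0.0, -85.4]
force: [0.8, 1.0, -0.2]
opening: 0.021
```

Request:
{"method": "arm_command", "body": {
  "targets": [
    [[-0.109,-0.009,0,0,-1,0,0],[-0.218,-0.018,0,0,-2,-0.5,0],[-0.327,-0.027,0,0,-3,-1,0],[-0.435,-0.035,0,0,-4,-1.5,0],[-0.435,-0.035,0,0,-5,-2,0],[-0.435,-0.035,0,0,-6,-2.1,0],[-0.435,-0.035,0,0,-6.3,-2.1,0],[-0.435,-0.035,0,0,-6.3,-2.1,0]]
  ]
}}

```text
clock: 9.02
tool_pos: [0.481, -0.1162, 0.1221]
orientation: [-180.0, -24.9, -85.5]
force: [-0.3, 0.0, -0.4]
opening: 0.0214
```

```bash
cat >> h.py <<'E'
n=np.array([-.08,.997,0])
def state():
    o=ctrl.get_obs();R=Ro.from_euler("xyz",o["orientation"],degrees=True).as_matrix()
    return o,o["tool_pos"],R
E
python3 - <<'E'
from h import *
np.set_printoptions(precision=4,suppress=True)
o,p,R=state();t=R[:,2];a=np.cross(R[:,1],t);a=a if a[1]<0 else -a
print(p,t,a,o["opening"],o["force"],o["joint_pos"])
tip=p-.025*t+.060*a;ringc=tip-.017*a;blade=tip-.119*a;print("tip",tip)
s=ctrl.snapshot("side");tt=ctrl.snapshot("top");cv2.imwrite("pics/side3.png",s);cv2.imwrite("pics/top3.png",tt)
def crop(c,im,u0,v0,w,h,f):
    im=cv2.resize(im[v0:v0+h,u0:u0+w],None,fx=f,fy=f,interpolation=2)
    for q in(tip,ringc,blade):
        u,v=proj(c,q);print(c,u,v);cv2.circle(im,(int((u-u0+.5)*f),int((v-v0+.5)*f)),4,(0,255,0),1)
    return im
cv2.imwrite("pics/c4.png",np.hstack([crop("side",s,330,140,66,100,6),crop("top",tt,340,230,66,100,6)]))
E
```

```text
[ 0.481  -0.1162  0.1221] [ 0.0334 -0.4201 -0.9069] [ 0.0704 -0.9041  0.4214] 0.021448292751843068 [-0.278   0.0019 -0.4273] [ 27.3095   7.6225 -44.3018  29.4727 -52.1696 -44.0319]
tip [ 0.4844 -0.1599  0.1701]
side 362.14961350992866 200.64516329648248
side 359.80623814993413 207.75161037801348
side 345.05622045209924 252.4820543396475
top 360.0026751372148 263.57168514271757
top 353.58007604790333 264.55063038775324
top 316.8048305233776 270.1559859829933
```

View pics/c4.png

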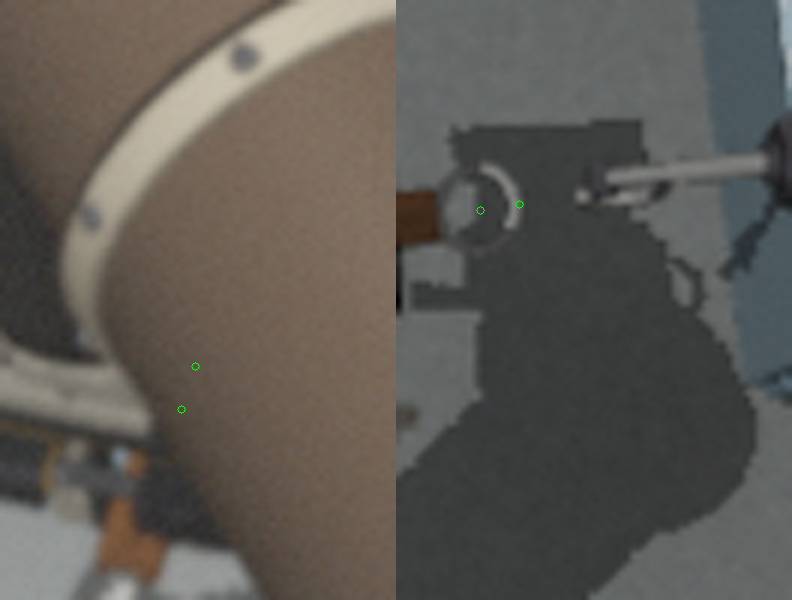

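The key is held with the ring 1 px from its predicted place in the top view. The nose top appears as the pale dot at about (371.2, 262.7), which is (0.488, -0.189). The side view is blocked by the elbow. I approach the gate slowly, watching the force.

Request:
{"method": "arm_command", "body": {
  "targets": [
    [[0,0,0,0.1,-0.5,-0.2,0],[0,0,0,0.2,-1,-0.4,0],[0,0,0,0.2,-1.5,-0.4,0],[0,0,0,0.2,-2,-0.4,0],[0,0,0,0.2,-2.2,-0.4,0],[0,0,0,0.2,-2.2,-0.4,0]]
  ]
}}

```text
clock: 9.62
tool_pos: [0.4829, -0.1379, 0.1177]
orientation: [180.0, -25.0, -85.5]
force: [0.2, 0.3, -1.3]
opening: 0.0214
```

Request:
{"method": "arm_command", "body": {
  "targets": [
    [[0,0,0,0,-0.2,0,0],[0,0,0,0,-0.4,0,0],[0,0,0,0,-0.5,0,0],[0,0,0,0,-0.5,0,0],[0,0,0,0,-0.5,0,0]]
  ]
}}

```text
clock: 10.03
tool_pos: [0.4832, -0.1423, 0.1178]
orientation: [-180.0, -25.0, -85.4]
force: [0.8, 0.2, -0.6]
opening: 0.0213
```

Request:
{"method": "arm_command", "body": {
  "targets": [
    [[0,0,0,0,-0.2,0,0],[0,0,0,0,-0.4,0,0],[0,0,0,0,-0.5,0,0],[0,0,0,0,-0.5,0,0],[0,0,0,0,-0.5,0,0]]
  ]
}}

```text
clock: 10.45
tool_pos: [0.4833, -0.1472, 0.1178]
orientation: [-180.0, -25.0, -85.4]
force: [0.6, 0.7, -0.7]
opening: 0.0218
```

Request:
{"method": "arm_command", "body": {
  "targets": [
    [[0,0,0,0,-0.2,0,0],[0,0,0,0,-0.4,0,0],[0,0,0,0,-0.5,0,0],[0,0,0,0,-0.5,0,0],[0,0,0,0,-0.5,0,0]]
  ]
}}

```text
clock: 10.87
tool_pos: [0.4833, -0.1523, 0.1178]
orientation: [-180.0, -25.0, -85.4]
force: [-0.3, 1.6, -0.5]
opening: 0.0214
```

```bash
python3 - <<'E'
from h import *
F=[]
for i in range(8): s=ctrl.snapshot("top");o=ctrl.get_obs();F.append(o["force"])
print(np.mean(F,0).round(2),np.std(F,0).round(2),o["tool_pos"].round(4))
cv2.imwrite("pics/top4.png",s)
cv2.imwrite("pics/c5.png",cv2.resize(s[235:290,340:415],None,fx=10,fy=10,interpolation=2))
E
```

```text
[ 0.34  2.05 -0.99] [0.62 0.71 0.49] [ 0.4832 -0.1523  0.1178]
```

View pics/c5.png

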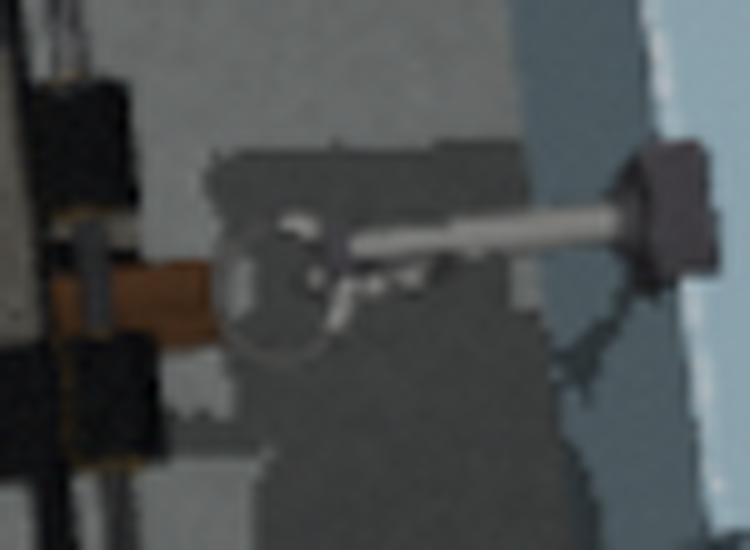

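The nose dot (318,275 in the crop) lies inside the ring, and the force is about 2 N, so the gate is being pressed. I press 5 mm further, then lower.

Request:
{"method": "arm_command", "body": {
  "targets": [
    [[0,0,0,0,-0.2,0,0],[0,0,0,0,-0.4,0,0],[0,0,0,0.1,-0.5,0,0],[0,0,0,0.1,-0.6,0,0],[0,0,0,0.1,-0.6,0,0]]
  ]
}}

```text
clock: 11.68
tool_pos: [0.4838, -0.1586, 0.1176]
orientation: [180.0, -25.0, -85.4]
force: [-0.8, 2.8, -0.4]
opening: 0.0212
```

Request:
{"method": "arm_command", "body": {
  "targets": [
    [[0,0,0,0,0,-0.2,0],[0,0,0,0,0,-0.4,0],[0,0,0,0,0,-0.6,0],[0,0,0,0,0,-0.8,0],[0,0,0,0,0,-0.8,0]]
  ]
}}

```text
clock: 12.1
tool_pos: [0.4839, -0.1583, 0.1093]
orientation: [180.0, -25.0, -85.4]
force: [-0.2, 2.5, -0.7]
opening: 0.0214
```

Request:
{"method": "arm_command", "body": {
  "targets": [
    [[0,0,0,0,0,-0.2,0],[0,0,0,0,0,-0.4,0],[0,0,0,0,0,-0.6,0],[0,0,0,0,0,-0.8,0],[0,0,0,0,0,-0.8,0]]
  ]
}}

```text
clock: 12.52
tool_pos: [0.4837, -0.1586, 0.1013]
orientation: [179.9, -25.0, -85.4]
force: [-0.0, 0.6, -0.5]
opening: 0.0215
```

```bash
cat >> h.py <<'E'
def meanF(k=8):
    F=[]
    for i in range(k): s=ctrl.snapshot("top");o=ctrl.get_obs();F.append(o["force"])
    print(o["clock"],"F",np.mean(F,0).round(2),o["tool_pos"].round(4),o["orientation"].round(1),o["opening"].round(4));return s
E
python3 -c "
from h import *
meanF()"
```

```text
Traceback (most recent call last):
  File "h.py", line 29, in meanF
    print(o["clock"],"F",np.mean(F,0).round(2),o["tool_pos"].round(4),o["orientation"].round(1),o["opening"].round(4));return s
                                                                                                ^^^^^^^^^^^^^^^^^^
AttributeError: 'float' object has no attribute 'round'
```

Request:
{"method": "arm_command", "body": {
  "targets": [
    [[0,0,0,0,0,-0.2,0],[0,0,0,0,0,-0.4,0],[0,0,0,0,0,-0.6,0],[0,0,0,0,0,-0.8,0],[0,0,0,0,0,-0.9,0],[0,0,0,0,0,-0.9,0]]
  ]
}}

```text
clock: 13.42
tool_pos: [0.484, -0.1584, 0.0924]
orientation: [180.0, -25.0, -85.4]
force: [0.1, 0.4, -1.2]
opening: 0.0214
```

```bash
sed -i 's/o\["opening"\].round(4)/round(o["opening"],4)/' h.py; python3 -c "
from h import *
meanF()"
```

```text
13.8167 F [-0.28 -0.19 -0.38] [ 0.4842 -0.1583  0.0929] [-180.   -25.   -85.4] 0.0215
```

The gate force is back to about zero, so the gate has snapped shut. I start the pull by taking up the slack.

Request:
{"method": "arm_command", "body": {
  "targets": [
    [[0,0,0,0,0.2,0,0],[0,0,0,0,0.4,0,0],[0,0,0,0,0.5,0,0],[0,0,0,-0.05,0.6,0,0],[0,0,0,-0.05,0.6,0,0]]
  ]
}}

```text
clock: 14.23
tool_pos: [0.4837, -0.1522, 0.0928]
orientation: [-180.0, -25.0, -85.4]
force: [-0.5, -0.1, 0.4]
opening: 0.0217
```

Request:
{"method": "arm_command", "body": {
  "targets": [
    [[0,0,0,0,0.05,0,0],[0,0,0,0,0.1,0,0],[0,0,0,0,0.1,0,0]]
  ]
}}

```text
clock: 14.48
tool_pos: [0.4835, -0.1516, 0.093]
orientation: [180.0, -25.0, -85.4]
force: [0.9, -3.0, 0.4]
opening: 0.0215
```

Request:
{"method": "arm_command", "body": {
  "targets": [
    [[0,0,0,0,0.05,0,0],[0,0,0,0,0.05,0,0]]
  ]
}}

```text
clock: 14.65
tool_pos: [0.4835, -0.1511, 0.0929]
orientation: [180.0, -25.0, -85.4]
force: [-0.7, -4.4, 0.9]
opening: 0.0213
```

Request:
{"method": "arm_command", "body": {
  "targets": [
    [[0,0,0,0,0.05,0,0],[0,0,0,0,0.05,0,0]]
  ]
}}

```text
clock: 14.82
tool_pos: [0.4835, -0.1504, 0.0928]
orientation: [180.0, -25.0, -85.4]
force: [0.9, -4.9, 1.1]
opening: 0.0217
```

```bash
python3 -c "
from h import *
meanF(4)"
```

```text
15.0167 F [ 0.46 -4.49  1.07] [ 0.4835 -0.1504  0.0928] [180.  -25.  -85.4] 0.0216
```

It slides at 4.5 N. I measure the contact stiffness by backing off 0.3 mm before choosing the step size.

Request:
{"method": "arm_command", "body": {
  "targets": [
    [[0,0,0,0,-0.03,0,0],[0,0,0,0,-0.03,0,0],[0,0,0,0,-0.03,0,0]]
  ]
}}

```text
clock: 15.27
tool_pos: [0.4836, -0.1505, 0.0927]
orientation: [-180.0, -25.0, -85.4]
force: [0.3, -3.9, 1.3]
opening: 0.0214
```

```bash
python3 -c "
from h import *
meanF(6)"
```

```text
15.5667 F [-0.24 -2.96  0.7 ] [ 0.4836 -0.1505  0.0927] [-180.   -25.   -85.4] 0.0219
```

Stiffness is about 5 N/mm, so 1.5 mm steps stay under 13 N.

Request:
{"method": "arm_command", "body": {
  "targets": [
    [[0,0,0,0,0.05,0,0],[0,0,0,0,0.1,0,0],[0,0,0,-0.01,0.15,0,0],[0,0,0,-0.01,0.18,0,0],[0,0,0,-0.01,0.18,0,0]]
  ]
}}

```text
clock: 15.98
tool_pos: [0.4835, -0.1488, 0.0928]
orientation: [-180.0, -25.0, -85.4]
force: [0.0, -5.1, 1.2]
opening: 0.0213
```

Request:
{"method": "arm_command", "body": {
  "targets": [
    [[0,0,0,0,0.05,0,0],[0,0,0,0,0.1,0,0],[0,0,0,-0.01,0.15,0,0],[0,0,0,-0.01,0.15,0,0]]
  ]
}}

```text
clock: 16.32
tool_pos: [0.4834, -0.1472, 0.0928]
orientation: [-180.0, -25.0, -85.4]
force: [-0.5, -3.8, 0.8]
opening: 0.0217
```

Request:
{"method": "arm_command", "body": {
  "targets": [
    [[0,0,0,0,0.05,0,0],[0,0,0,0,0.1,0,0],[0,0,0,-0.01,0.15,0,0],[0,0,0,-0.01,0.15,0,0]]
  ]
}}

```text
clock: 16.65
tool_pos: [0.4833, -0.1457, 0.0927]
orientation: [-180.0, -25.0, -85.4]
force: [-0.3, -3.9, 0.5]
opening: 0.0215
```

Request:
{"method": "arm_command", "body": {
  "targets": [
    [[0,0,0,0,0.05,0,0],[0,0,0,0,0.1,0,0],[0,0,0,-0.01,0.15,0,0],[0,0,0,-0.01,0.18,0,0],[0,0,0,-0.01,0.18,0,0]]
  ]
}}

```text
clock: 17.07
tool_pos: [0.483, -0.1446, 0.093]
orientation: [180.0, -25.1, -85.4]
force: [0.4, -8.7, 2.0]
opening: 0.0219
```

Force rose to 8.7 N and the motion lagged, so this looks like the dead stop. I confirm with a small extra step.

Request:
{"method": "arm_command", "body": {
  "targets": [
    [[0,0,0,0,0.03,0,0],[0,0,0,0,0.03,0,0],[0,0,0,0,0.03,0,0]]
  ]
}}

```text
clock: 17.32
tool_pos: [0.4829, -0.1445, 0.0931]
orientation: [180.0, -25.1, -85.4]
force: [2.0, -10.5, 1.8]
opening: 0.0213
```

```bash
python3 -c "
from h import *
meanF(6)"
```

```text
17.6167 F [  1.32 -10.76   2.63] [ 0.4829 -0.1446  0.0931] [180.  -25.1 -85.4] 0.0216
```

Request:
{"method": "arm_command", "body": {
  "targets": [
    [[0,0,0,0,-0.01,0,0],[0,0,0,0,-0.01,0,0],[0,0,0,0,-0.01,0,0],[0,0,0,0,-0.01,0,0],[0,0,0,0,-0.01,0,0],[0,0,0,0,-0.01,0,0],[0,0,0,0,-0.01,0,0],[0,0,0,0,-0.01,0,0]]
  ]
}}

```text
clock: 18.28
tool_pos: [0.483, -0.1446, 0.0931]
orientation: [180.0, -25.1, -85.4]
force: [1.9, -10.2, 2.4]
opening: 0.0217
```

Request:
{"method": "arm_command", "body": {
  "targets": [
    [[0,0,0,0,0,0,0],[0,0,0,0,0,0,0],[0,0,0,0,0,0,0],[0,0,0,0,0,0,0],[0,0,0,0,0,0,0],[0,0,0,0,0,0,0],[0,0,0,0,0,0,0],[0,0,0,0,0,0,0]]
  ]
}}

```text
clock: 18.95
tool_pos: [0.483, -0.1446, 0.0931]
orientation: [180.0, -25.1, -85.4]
force: [1.1, -10.7, 1.8]
opening: 0.0214
```

```bash
python3 -c "
from h import *
meanF(4)"
```

```text
19.15 F [  1.64 -10.03   2.19] [ 0.483  -0.1446  0.0931] [180.  -25.1 -85.4] 0.0218
```

About 10.3 N was held steadily for more than 1.5 s at the dead stop. Now I relax inward to the middle of the bowl and lower gently.

Request:
{"method": "arm_command", "body": {
  "targets": [
    [[0,0,0,0,-0.2,0,0],[0,0,0,0,-0.5,0,0],[0,0,0,0.05,-0.8,0,0],[0,0,0,0.08,-1.1,0,0],[0,0,0,0.08,-1.1,-0.15,0],[0,0,0,0.08,-1.1,-0.3,0],[0,0,0,0.08,-1.1,-0.4,0],[0,0,0,0.08,-1.1,-0.4,0]]
  ]
}}

```text
clock: 19.82
tool_pos: [0.4839, -0.1548, 0.0885]
orientation: [180.0, -25.0, -85.4]
force: [0.2, -0.2, -1.4]
opening: 0.0215
```

```bash
python3 -c "
from h import *
meanF(4)"
```

```text
20.0167 F [-0.07  0.37 -0.44] [ 0.4841 -0.1547  0.0888] [-180.   -25.   -85.4] 0.0217
```

Request:
{"method": "arm_command", "body": {
  "targets": [
    [[-0.122,-0.01,0,0.05,-0.62,-0.5,0],[-0.244,-0.0195,0,0.1,-1.29,-0.92,0],[-0.244,-0.0195,0,0.1,-1.29,-0.92,0],[-0.244,-0.0195,0,0.1,-1.29,-0.92,0]]
  ]
}}

```text
clock: 20.35
tool_pos: [0.4843, -0.1675, 0.0784]
orientation: [179.7, -39.1, -85.1]
force: [-0.3, -1.3, 0.4]
opening: 0.0215
```

Request:
{"method": "arm_command", "body": {
  "targets": [
    [[-0.122,-0.01,0,0.06,-0.72,-0.33,0],[-0.244,-0.0195,0,0.12,-1.48,-0.58,0],[-0.365,-0.029,0,0.18,-2.25,-0.73,0],[-0.365,-0.029,0,0.18,-2.25,-0.73,0],[-0.365,-0.029,0,0.18,-2.25,-0.73,0]]
  ]
}}

```text
clock: 20.77
tool_pos: [0.4902, -0.1879, 0.0715]
orientation: [179.0, -60.0, -84.8]
force: [0.1, -0.5, -0.7]
opening: 0.0215
```

```bash
python3 -c "
from h import *
s=meanF(4);o,p,R=state();t=R[:,2];a=np.cross(R[:,1],t);a=a if a[1]<0 else -a
print('tip',p-.025*t+.060*a,o['joint_pos'].round(1))
ss=ctrl.snapshot('side')
cv2.imwrite('pics/c6.png',np.hstack([cv2.resize(s[220:320,320:420],(400,400)),cv2.resize(ss[130:230,310:410],(400,400))]))"
```

```text
20.9667 F [ 0.11 -0.28  0.21] [ 0.4909 -0.1879  0.0748] [-179.9  -59.8  -85.8] 0.022
tip [ 0.49154096 -0.19648681  0.1392208 ] [ 29.1  28.1 -58.2  63.2 -61.4 -86.2]
```

View pics/c6.png

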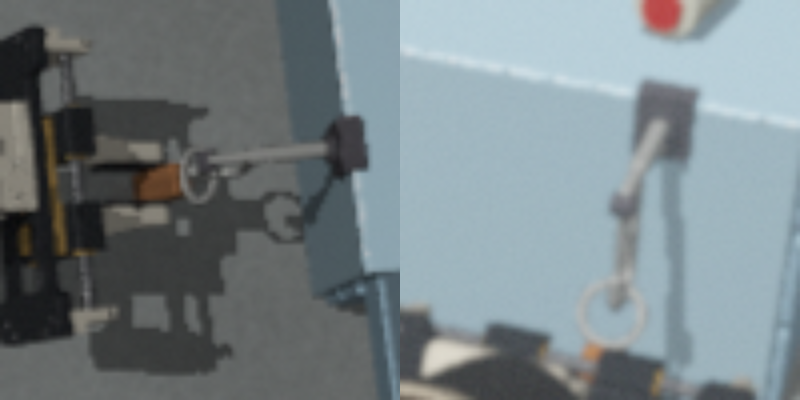

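The ring is threaded on the hook, seen in the side view at (610,310), with the nose and bowl through it. Joint 3 is close to its limit, so I ease the tilt back 7° before releasing.

Request:
{"method": "arm_command", "body": {
  "targets": [
    [[0.06,0.005,0,-0.03,0.39,0.08,0],[0.122,0.01,0,-0.06,0.78,0.1,0],[0.122,0.01,0,-0.06,0.78,0.1,0],[0.122,0.01,0,-0.06,0.78,0.1,0],[0.122,0.01,0,-0.06,0.78,0.1,0]]
  ]
}}

```text
clock: 21.43
tool_pos: [0.4904, -0.1802, 0.0755]
orientation: [179.9, -53.0, -85.6]
force: [0.1, 0.9, -0.5]
opening: 0.0215
```

```bash
python3 -c "
from h import *
s=meanF(4);o,p,R=state();t=R[:,2];a=np.cross(R[:,1],t);a=a if a[1]<0 else -a
print('tip',p-.025*t+.060*a,t,a,o['joint_pos'].round(1))"
```

```text
21.6333 F [-0.05  0.19 -0.56] [ 0.49   -0.1801  0.0742] [179.6 -53.  -85.3] 0.0216
tip [ 0.49154704 -0.19616849  0.13718679] [ 0.0577612  -0.7968143  -0.60145708] [ 0.04909604 -0.59946676  0.79889247] [ 28.   23.7 -57.4  60.6 -57.  -80. ]
```

Request:
{"method": "arm_command", "body": {
  "targets": [
    [[0,0,0,-0.2,0,0,0],[0,0,0,-0.4,0,0,0],[0,0,0,-0.4,0,-0.1,0],[0,0,0,-0.4,0,-0.2,0],[0,0,0,-0.4,0,-0.2,0],[0,0,0,-0.4,0,-0.2,0.04]]
  ]
}}

```text
clock: 22.13
tool_pos: [0.4861, -0.1802, 0.0723]
orientation: [179.6, -53.0, -85.4]
force: [-0.2, 0.3, -0.1]
opening: 0.0216
```

```bash
python3 -c "
from h import *
s=meanF(4);print(state()[0]['joint_pos'].round(1))"
```

```text
22.3333 F [-0.1   0.19  0.06] [ 0.4862 -0.1801  0.0724] [179.6 -53.  -85.4] 0.0215
[ 28.2  23.7 -57.9  60.7 -56.8 -80.6]
```

Release, wait, then back off along the tool axis.

Request:
{"method": "arm_command", "body": {
  "targets": [
    [[0,0,0,0,0,0,0.4],[0,0,0,0,0,0,0.6],[0,0,0,0,0,0,0.6],[0,0,0,0,0,0,0.6],[0,0,0,0,0,0,0.6],[0,0,0,0,0,0,0.6],[0,0,0,0,0,0,0.6],[0,0,0,0,0,0,0.6]]
  ]
}}

```text
clock: 23.0
tool_pos: [0.4862, -0.1801, 0.0724]
orientation: [179.6, -53.0, -85.4]
force: [0.4, -0.4, -0.1]
opening: 0.0526
```

Request:
{"method": "arm_command", "body": {
  "targets": [
    [[0,0,0,-0.06,0.8,0.6,0.6],[0,0,0,-0.15,2,1.5,0.6],[0,0,0,-0.3,4,3,0.6],[0,0,0,-0.5,6.4,4.8,0.6],[0,0,0,-0.7,9,6.8,0.6],[0,0,0,-0.9,12,9,0.6],[0,0,0,-1.1,15,11,0.6],[0,0,0,-1.1,17,12,0.6]]
  ]
}}

```text
clock: 23.67
tool_pos: [0.4756, -0.0069, 0.1943]
orientation: [179.8, -52.9, -85.4]
force: [-0.1, 1.0, 0.2]
opening: 0.0524
```

Request:
{"method": "arm_command", "body": {
  "targets": [
    [[0,0,0,0,2,1,0.6],[0,0,0,0,5,2,0.6],[0,0,0,0,8,3,0.6],[0,0,0,0,11,3,0.6],[0,0,0,0,13,3,0.6],[0,0,0,0,13,3,0.6],[0,0,0,0,13,3,0.6],[0,0,0,0,13,3,0.6]]
  ]
}}

```text
clock: 24.33
tool_pos: [0.4748, 0.1193, 0.2221]
orientation: [179.5, -53.0, -85.3]
force: [-0.3, 1.0, 0.3]
opening: 0.0531
```

```bash
python3 -c "
from h import *
s0=ctrl.snapshot('side');s=meanF(20);ss=ctrl.snapshot('side');o=ctrl.get_obs()
print(np.abs(ss.astype(int)-s0)[150:260,320:410].max(),state()[0]['joint_pos'].round(1))
cv2.imwrite('pics/side7.png',ss);cv2.imwrite('pics/top7.png',s)
cv2.imwrite('pics/c7.png',np.hstack([cv2.resize(s[220:320,320:420],(400,500)),cv2.resize(ss[150:250,330:410],(400,500))]))"
```

```text
25.3833 F [-0.1   0.02 -0.01] [0.4752 0.1199 0.2224] [179.6 -53.  -85.4] 0.0525
39 [ 60.1  22.9 -25.1  26.6 -89.7 -67.7]
```

View pics/c7.png

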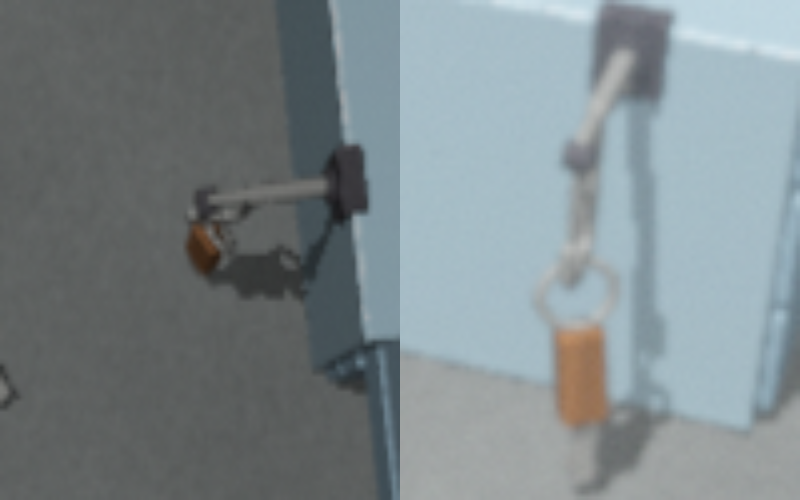

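The key hangs on the hook with its blade down: ring at (577,290), head at (580,375) in the side crop. I'll let it settle and check by the head's centroid.

Request:
{"method": "arm_command", "body": {
  "targets": [
    [[0,0,0,0,0,0,0.6],[0,0,0,0,0,0,0.6],[0,0,0,0,0,0,0.6],[0,0,0,0,0,0,0.6],[0,0,0,0,0,0,0.6],[0,0,0,0,0,0,0.6],[0,0,0,0,0,0,0.6],[0,0,0,0,0,0,0.6]]
  ]
}}

```text
clock: 26.1
tool_pos: [0.4752, 0.1199, 0.2224]
orientation: [179.6, -53.0, -85.4]
force: [-0.8, 0.0, 0.4]
opening: 0.0527
```

```bash
cat > sw.py <<'E'
from h import *
box={"side":(210,245,350,400),"top":(255,285,360,380)}
for c in("side","top"):
    P=[]
    for i in range(14):
        s=ctrl.snapshot(c);b=box[c];m=cv2.inRange(cv2.cvtColor(s[b[0]:b[1],b[2]:b[3]],cv2.COLOR_BGR2HSV),(3,90,40),(22,255,255))
        M=cv2.moments(m,True);P.append([M["m10"]/M["m00"],M["m01"]/M["m00"]])
    P=np.array(P);print(c,P.mean(0).round(2),"ptp",np.ptp(P,0).round(2),P[::3].round(2).tolist())
print(ctrl.get_obs()["clock"])
E
python3 sw.py
```

```text
side [13.65 13.11] ptp [2.98 2.41] [[12.1, 12.01], [14.46, 13.57], [14.5, 13.88], [12.95, 12.45], [13.53, 13.13]]
top [11.77 12.67] ptp [1.  1.1] [[11.3, 13.21], [11.69, 12.69], [12.17, 12.11], [11.69, 12.69], [11.68, 12.89]]
27.5
```

Still swinging slightly. I wait longer, with about 45 s left in the budget.

Request:
{"method": "arm_command", "body": {
  "targets": [
    [[0,0,0,0,0,0,0.6],[0,0,0,0,0,0,0.6],[0,0,0,0,0,0,0.6],[0,0,0,0,0,0,0.6],[0,0,0,0,0,0,0.6],[0,0,0,0,0,0,0.6],[0,0,0,0,0,0,0.6],[0,0,0,0,0,0,0.6]]
  ]
}}

```text
clock: 28.17
tool_pos: [0.4752, 0.1199, 0.2224]
orientation: [179.6, -53.0, -85.4]
force: [-0.4, 0.1, 0.9]
opening: 0.0527
```

Request:
{"method": "arm_command", "body": {
  "targets": [
    [[0,0,0,0,0,0,0.6],[0,0,0,0,0,0,0.6],[0,0,0,0,0,0,0.6],[0,0,0,0,0,0,0.6],[0,0,0,0,0,0,0.6],[0,0,0,0,0,0,0.6],[0,0,0,0,0,0,0.6],[0,0,0,0,0,0,0.6]]
  ]
}}

```text
clock: 28.83
tool_pos: [0.4752, 0.1199, 0.2224]
orientation: [179.6, -53.0, -85.4]
force: [-0.8, -0.1, -0.3]
opening: 0.0526
```

Request:
{"method": "arm_command", "body": {
  "targets": [
    [[0,0,0,0,0,0,0.6],[0,0,0,0,0,0,0.6],[0,0,0,0,0,0,0.6],[0,0,0,0,0,0,0.6],[0,0,0,0,0,0,0.6],[0,0,0,0,0,0,0.6],[0,0,0,0,0,0,0.6],[0,0,0,0,0,0,0.6]]
  ]
}}

```text
clock: 29.5
tool_pos: [0.4752, 0.1199, 0.2224]
orientation: [179.6, -53.0, -85.4]
force: [0.2, -0.2, 0.2]
opening: 0.0527
```

Request:
{"method": "arm_command", "body": {
  "targets": [
    [[0,0,0,0,0,0,0.6],[0,0,0,0,0,0,0.6],[0,0,0,0,0,0,0.6],[0,0,0,0,0,0,0.6],[0,0,0,0,0,0,0.6],[0,0,0,0,0,0,0.6],[0,0,0,0,0,0,0.6],[0,0,0,0,0,0,0.6]]
  ]
}}

```text
clock: 30.17
tool_pos: [0.4752, 0.1199, 0.2224]
orientation: [179.6, -53.0, -85.4]
force: [-1.3, -0.4, 0.1]
opening: 0.0527
```

Request:
{"method": "arm_command", "body": {
  "targets": [
    [[0,0,0,0,0,0,0.6],[0,0,0,0,0,0,0.6],[0,0,0,0,0,0,0.6],[0,0,0,0,0,0,0.6],[0,0,0,0,0,0,0.6],[0,0,0,0,0,0,0.6],[0,0,0,0,0,0,0.6],[0,0,0,0,0,0,0.6]]
  ]
}}

```text
clock: 30.83
tool_pos: [0.4752, 0.1199, 0.2224]
orientation: [179.6, -53.0, -85.4]
force: [-0.1, -0.1, 0.5]
opening: 0.0522
```

```bash
python3 sw.py
```

```text
side [13.74 13.27] ptp [0.09 0.23] [[13.76, 13.28], [13.74, 13.29], [13.78, 13.18], [13.73, 13.26], [13.69, 13.33]]
top [11.8  12.44] ptp [0.29 0.22] [[11.96, 12.57], [11.83, 12.46], [11.83, 12.46], [11.83, 12.46], [11.83, 12.46]]
32.2333
```

```bash
python3 - <<'E'
from h import *
t0=cv2.imread("pics/top0.png");t=ctrl.snapshot("top");s=ctrl.snapshot("side")
def cen(im,b,lo,hi):
    m=cv2.inRange(cv2.cvtColor(im[b[1]:b[3],b[0]:b[2]],cv2.COLOR_BGR2HSV),lo,hi);M=cv2.moments(m,True);return round(M["m10"]/max(M["m00"],1),2),round(M["m01"]/max(M["m00"],1),2),M["m00"]
for nm,b,lo,hi in(("bigkey",(280,250,330,305),(3,90,40),(22,255,255)),("smallkey",(230,315,262,352),(3,90,40),(22,255,255)),("roller",(425,230,535,265),(0,150,80),(8,255,255)),("box",(470,280,520,315),(3,90,40),(22,255,255)),("tin",(230,218,262,248),(0,0,150),(180,60,255)),("spool",(172,258,198,280),(0,0,150),(180,60,255))):
    print(nm,cen(t0,b,lo,hi),cen(t,b,lo,hi))
cv2.imwrite("pics/c8.png",np.hstack([cv2.resize(s[150:250,330:410],(400,500),interpolation=2),cv2.resize(t[230:290,360:420],(400,500),interpolation=2)]))
E
```

```text
bigkey (23.58, 27.21, 226.0) (23.59, 27.23, 226.0)
smallkey (13.58, 18.51, 69.0) (13.62, 18.61, 69.0)
roller (74.82, 19.24, 448.0) (74.95, 19.29, 452.0)
box (22.92, 19.21, 970.0) (22.92, 19.22, 968.0)
tin (14.99, 12.8, 283.0) (14.95, 13.05, 301.0)
spool (10.52, 9.11, 119.0) (0.0, 0.0, 0.0)
```

View pics/c8.png

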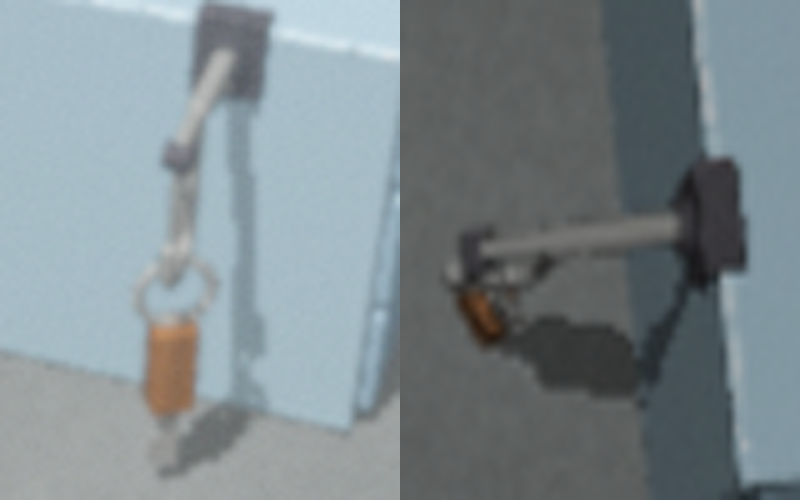

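```bash
python3 - <<'E'
from h import *
a=cv2.imread("pics/side0.png");s=ctrl.snapshot("side");t=ctrl.snapshot("top")
for im in(a,s):
    m=cv2.inRange(im[415:470,210:262],(165,165,165),(255,255,255));print(cv2.moments(m,True)["m00"],cv2.boundingRect(m))
print(np.abs(s.astype(int)-a)[415:470,210:262].mean(), t[258:280,172:198].mean((0,1)),cv2.imread("pics/top0.png")[258:280,172:198].mean((0,1)))
E
```

```text
591.0 (13, 11, 26, 36)
0.0 (0, 0, 0, 0)
35.662237762237766 [62.43006993 69.06293706 71.48426573] [100.36538462 104.87937063 102.68881119]
```

```bash
python3 - <<'E'
from h import *
s=ctrl.snapshot("side");t=ctrl.snapshot("top")
cv2.imwrite("pics/c9.png",np.hstack([cv2.resize(s,(400,500)),cv2.resize(t[210:310,130:230],(400,500))]))
E
```

```text
(no output)
```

The spool is hidden or shaded by the arm in both views. I move the arm clear to check it.

Request:
{"method": "arm_command", "body": {
  "targets": [
    [[0.1,0,0,-1,0,1,0.6],[0.2,0,0,-2,0,2,0.6],[0.3,0,0,-3,0,3,0.6],[0.4,0,0,-4,0,4,0.6],[0.5,0,0,-5,0,5,0.6],[0.6,0,0,-6,0,6,0.6],[0.7,0,0,-6,0,7,0.6],[0.8,0,0,-6,0,8,0.6]]
  ]
}}

```text
clock: 33.2
tool_pos: [0.4148, 0.1203, 0.3041]
orientation: [-176.9, -6.9, -87.1]
force: [0.4, 1.0, -0.3]
opening: 0.0525
```

```bash
python3 - <<'E'
from h import *
a=cv2.imread("pics/side0.png");s=ctrl.snapshot("side");t=ctrl.snapshot("top");t0=cv2.imread("pics/top0.png")
for im in(a,s):
    m=cv2.inRange(im[415:470,210:262],(165,165,165),(255,255,255));print(cv2.moments(m,True)["m00"],cv2.boundingRect(m))
for im in(t0,t):
    g=cv2.GaussianBlur(im[255:283,168:202].max(2),(3,3),0);m=(g>np.median(g)+25).astype(np.uint8);print(m.sum(),cv2.boundingRect(m),np.median(g))
E
python3 sw.py
```

```text
591.0 (13, 11, 26, 36)
700.0 (12, 10, 28, 38)
156 (8, 5, 14, 16) 91.0
335 (0, 0, 34, 28) 22.0
side [25.62 13.38] ptp [7.09 2.8 ] [[22.07, 11.37], [22.48, 13.04], [27.62, 14.17], [27.29, 14.12], [27.12, 13.7]]
top [11.81 12.47] ptp [0.07 0.02] [[11.83, 12.46], [11.83, 12.46], [11.83, 12.46], [11.83, 12.46], [11.83, 12.46]]
34.7
```

The spool is in place in the side view. The top view shows the key still to 0.1 px; the change in the side reading is the arm entering the box.

```bash
python3 -c "
from h import *
o=ctrl.get_obs();print(np.abs(o['qvel']).max(),o['force']);print(ctrl.close_job())"
```

```text
0.12666951414867517 [-0.82512726  0.20487243  0.74338797]
the job is handed in; nothing more can be done
None
```

The middle-sized key now hangs blade down from the spring hook, with the gate shut behind it, and the job is handed in at about 35 s of the 72 s allowed.

**What was done:**
- **First grasp:** it closed on nothing. The fingertips were about 18 mm higher than the reported tool position, so I went lower and gripped the head at 21.5 mm (22 mm expected).
- **Hooking:** I pressed the gate in with the ring at about 2–3 N and lowered the ring behind the nose. The pressing force then fell back to zero.
- **Proof pull:** the stem slid out at about 4.5 N, roughly 5–6 mm, and then stopped dead. I held about 10–11 N there for over 1.5 s. The highest hook force read was about 11 N.
- **Release:** I relaxed the pull, tilted the key to 53° blade down, let go and backed off.

**Last checks:**
- **Swinging:** the key's head had stopped moving, within 0.1 px in the top view. An earlier side view agreed, to 0.2 px; the last side reading was spoiled by the arm in the picture.
- **Gate:** I inferred that it shut from the force drop and the pictures; I did not measure its angle.
- **Other things:** the two other keys, lint roller, button box and tin were where they started. The spool was hidden by the arm at first but was in place in the side view; the top-view test of it failed because of the arm or its shadow. I did not measure the thimble, jar or clothes brush.
- **Joint range:** joint 3 came within 0.1° of its limit during the tilt, so I eased back from it.

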